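# Seat a round bar in the V-block drilling jig and latch the clamp strap

## Robot

A 6-joint arm with a two-finger parallel gripper is mounted at the origin on a cart in front of the work surface, level with it; the furniture and walls round the work are solid. World frame = base frame: x ahead of the robot, y to its left, z up, the work surface at z = 0. Lengths are in m, angles in rad, forces in N, time in s.
With the tool pointing down it reaches from about 0.35 to 0.725 m from the base axis. Payload 6 kg.
Tool frame: the origin (TCP) lies at the very end of the fingers, on their centre line; the grasp point (between the pads) lies 19 mm behind it; z points along the fingers, y is the line along which they close (so a half turn about z gives the same grasp; the last joint's range is limited). The gripper opens to 85 mm and grips with 20 to 120 N. Pads are 22 mm wide; open, the fingers measure 114 mm over their backs; the gripper's body (76 mm by 85 mm) begins 54 mm behind the grasp point. The pads swing forward as they close: fully open they stand 13 mm farther back than shut.
Start: joints at [1.434, 0.04, 0.085, 0, -1.615, -0.334], TCP at [0.272, 0.535, 0.231] pointing down, gripper open.
Joint ranges: [-2.56, 2.56], [-1.29, 2.01], [-1.08, 1.49], [-3.29, 1.98], [-2.81, -0.18], [-2.99, 2.99]. Speed limits (rad/s): [2.57, 2.57, 3.01, 3.14, 3.14, 3.14].

## Interface

Orientations are given as a 3x3 rotation matrix whose columns are the frame's x, y, z axes.
In Python, from station import monitor, optics, manip, nets gives the robot as it stands.
- The arm moves only by the tool apply_moves, never from a script. Its arguments are lists of equal length, an entry for each row: "translation": the shift along the world's x, y, z in mm, a list of three; "turn": the turn about the world's z in rad. In form: {"translation": [[tx, ty, tz], ...], "turn": [turn, ...]}. A call has 1 to 12 rows; each row is the pose to reach, as a shift and turn from the pose commanded when the call began; what a row does not reach only later rows make up. A row lasts 1/8 s, in which the tool goes at most 62.5 mm and 10.7 degrees, less where a joint would pass 70% of its speed; a pose out of reach is approached as far as the arm can. A call with a gripper value outside its range is refused whole. "fingers" is the finger opening in mm, from 0 to 85.4, set as the call begins (left out, the last holds). The fingers move at their own pace and stop on an object; "grip_force" is the grip in N (left out, the last holds). Time passes only in rows, so rows that repeat a pose let the fingers close. It gives the time, the measured TCP pose, the force, the opening and the grip force at its end, in the units of the state.
- monitor.state(): the state, without advancing time (a new reading comes with each control period).
- optics.grab_frame(name): name is "scene" or "top"; returns the picture (480x640x3 uint8, red, green, blue); there is no depth.
- optics.get_calibration(name): a dict with "fx", "fy", "cx", "cy" (pixels), "R" (3x3) and "t" (3): a world point X has camera coordinates R X + t. Camera axes: x right, y down, z forward; pixel columns grow to the right and rows downward; lengths in m; the calibration is good to about 2 mm. A picture is of the moment at which its call begins. get_calibration takes no time and is no camera call.
- manip.finish_job(): hands the job in; it is judged then, once.
Trained networks look in the newest picture that a camera, given by its name, has taken for a name from the list of things; names that differ only in an ending like _2 or _b are one class to them, and where a whole thing is asked for, a point or a joint stands for the part that bears it (a point fixed in the world has none). Each returns a list of dicts, best first, with "confidence" (0 to 1); they miss things now and then, are a little off and sometimes report something else, mostly with a low value. They report only what shows in the picture. A call takes as long as a camera call.
- nets.spot_in(camera, name): "position" ([column, row] in pixels, amid what is visible of it).
- nets.mark_of(camera, name): "position" ([column, row] in pixels: a listed point, or the origin of a listed thing).
The state is a dict: "clock": time; "joints": joint angles; "joint_velocities": joint speeds; "joint_efforts": joint torques, N m; "tcp_pos": TCP position; "tcp_rot": TCP orientation; "wrist_force": force on the tool from outside, world axes, zero at the start; "wrist_torque": the same for the moment, N m; "grip_width": opening from 0.0 (shut) to 1.0 (fully open); "finger_force": force on a finger pad.
Only numpy, scipy, OpenCV 4.12 (cv2) and the standard library are available. Lean on these libraries where they do the work, as an engineer would, in place of code of your own. Each camera call takes 0.05 s, during which the arm holds its last target. There are 200 camera calls.

## Task

Load the drilling jig for cross-drilling: lay the aluminium round bar in the two V-blocks and slide it along them until it is home against the end stop, and keep it lightly pressed there for a moment. Go by feel: the stop pin is only held by a thumbscrew and must not be shoved out of its setting. Then swing the clamp strap over the bar and press it down until it snaps under its spring catch and stays, and leave the things standing round about where they are.

Things in the scene. Friction and masses are not known exactly. Their poses are not given: they have to be found in the camera images.
- jig: Drilling jig fixed to the bench: plywood base 12 mm thick (x -62..62, y -129..89 mm) carrying two steel V-blocks. Origin on the bench, midway between the blocks; x points across the V to the strap's hinge side, y along the V, z up. Blocks at y = -57 and y = +57, each 32 mm long (y), 60 wide (x), z 12 to 56; the gap between them (y -41..41) is free down to z = 12, for fingers holding the bar
- vee_axis (a point): point on the V axis midway between the blocks, 55 mm above the bench; axes as the jig. 90 degree Vs along y, 36 mm wide at the top, lowest point 17 mm below this axis. A bar lying in both Vs has its axis on this line and its top 12 mm higher (67 mm above the bench)
- end_stop (a point): front face centre, on the V axis, of the dark stop bracket at the -y end (18 mm thick, 30 wide, z 12..70; brass thumbscrew on top to z = 85). From it a steel stop pin points to +y along the axis; its 14 mm button is the stop_face. How far that stands out is as the last user set it, not measured: 9 to 25 mm. So the home bar's middle lies at jig y -8..+8. Pushed with over 25 N or so, the pin slips back
- bar: plain round aluminium bar, diameter 24 mm, length 170 mm, 0.16 to 0.27 kg, both ends alike; origin at its middle on its axis, y along its length. It starts lying on the bench, clear of the jig, and can roll. Sliding in the Vs it drags with about 1 to 3 N
- strap (a joint): swing of the clamp strap (rad): 0 closed, level across the bar at jig y -57; grows as it opens; starts at 1.75 to 2, leaning back (limit 2.2). Slight friction; below about 0.7 it falls by its weight and rests near 0.15, its cross-pin on the catch. 8 to 15 N straight down on the knob then drive it past the catch with a snap, plunger on the bar; latched it reads 0 to 0.03 (over-travel -0.03), else it springs back to 0.08 or more
- strap_knob (a point): centre of the black ball knob, diameter 20 mm, at the end of the strap's handle; closed it is at jig x -72, y -57, z 94 mm. The strap is a steel bar 22 mm wide (y), 8 thick, running 84 mm from the hinge toward the knob, then a cranked handle 8 mm thick. Knob centre 115 mm from the hinge axis, 18 mm above (when open: behind, away from the bar is +x) the strap's middle plane
- strap_hinge (a point): the strap's hinge axis, along the jig's y, at jig x 42, y -57, z 76 mm; it sits in a dark clevis (x 36..52, y -76..-38, up to z = 80)
- catch (a point): spring catch, where its hooks hold the strap's cross-pin: jig x -38, y -57, z 80 mm. Two upright steel hooks at y -73 and y -41 (x -65..-38, up to z = 97); the handle passes between them. When the cross-pin is pressed down on their slanting tops they swing out to -x by themselves, then spring back over it
- dowel: bystander: beech dowel, diameter 16 mm, 75 mm high, standing on end; origin at the centre of its foot
- screw_tin: bystander: tin of screws, diameter 57 mm, 72 mm high; origin at the centre of its foot
- offcut: bystander: wooden off-cut 28 x 62 x 28 mm; origin at the centre of its underside

How it is judged:
On the way, in this order (a step that is already met when the one before it is completed fails the run):
1. the bar lies in both Vs and is pressed home against the stop pin, with more than 1.5 N (angle between the y axis of bar and the y axis of jig, either way round below 0.03 rad and x of bar in the frame of jig between -0.0025 and 0.0025 m and z of bar in the frame of jig between 0.0525 and 0.0575 m and distance between bar and stop_face below 0.09 m and contact force between bar and stop_face above 1.5 N), for 0.2 s.
2. the strap is over the bar and latched under its catch (value of joint strap below 0.05 rad), for 0.2 s.
At the end, for the whole second after the job is handed in: The bar rests in both Vs (axis within 2.5 mm of the V axis across and in height, within 0.03 rad of its direction), its end within 2 mm of the stop pin's face, the strap latched (below 0.05 rad) and everything at rest and let go (angle between the y axis of bar and the y axis of jig, either way round below 0.03 rad and x of bar in the frame of jig between -0.0025 and 0.0025 m and z of bar in the frame of jig between 0.0525 and 0.0575 m and distance between bar and stop_face below 0.09 m and value of joint strap below 0.05 rad and linear speed of bar below 0.01 m/s); the robot touches nothing.
It fails at once if the stop pin is shoved more than 2.5 mm out of its setting (distance of stop_face from where it was at the start of the episode above 0.0025 m).
It fails at once if the robot pushes on the jig, strap or catch with more than 35 N (contact force between any of the fingers, the arm and jig above 35 N).
It fails at once if the bar is rammed into the blocks, stop or clamp (contact forces of over 70 N in all) (contact force between bar and jig above 70 N).
It fails at once if a bystander is moved more than 25 mm (distance of any of dowel, screw_tin, offcut from where it was at the start of the episode above 0.025 m).
It also fails if it takes over 56 s, if anything falls off the work surface, if the arm or the gripper's body presses on something with over 40 N, if the wrist force passes 120 N, or if a joint passes its speed limit or range.

## Working session

There is one attempt and no reset: what is moved stays moved. The work goes in short steps, Python scripts to look and compute and a tool call to move; the robot and the scene stay as the last step left them, time stands still between calls to the robot, and variables do not carry over. Pictures are saved under pics/ and viewed, at most 10 in all, crops included, and the job is handed in when it is done.

Besides the shell and the picture viewer there is one more tool, called after "Emit:" as name(argument=value, ...) on one line, values as JSON. apply_moves: Moves the arm, as the interface text tells. Its arguments: {"type":"object","properties":{"translation":{"type":"array","items":{"type":"array","items":{"type":"number"}}},"turn":{"type":"array","items":{"type":"number"}},"fingers":{"type":"number"},"grip_force":{"type":"number"}},"required":["translation","turn"]}

```bash
mkdir -p pics; cat > h.py <<'E'
from station import monitor, optics, manip, nets
import numpy as np, cv2
def save(cam,fn):
    im=optics.grab_frame(cam); cv2.imwrite('pics/'+fn,im[:,:,::-1]); return im
def ray(cam,px):
    c=optics.get_calibration(cam); R=np.array(c['R']);t=np.array(c['t'])
    d=R.T@np.array([(px[0]-c['cx'])/c['fx'],(px[1]-c['cy'])/c['fy'],1]); return -R.T@t,d
def atz(cam,px,z):
    o,d=ray(cam,px); return o+d*(z-o[2])/d[2]
def proj(cam,X):
    c=optics.get_calibration(cam); p=np.array(c['R'])@np.array(X)+np.array(c['t'])
    return [c['fx']*p[0]/p[2]+c['cx'],c['fy']*p[1]/p[2]+c['cy']]
E
python3 - <<'E'
from h import *
for c in('scene','top'):
    save(c,c+'0.png')
    k=optics.get_calibration(c); print(c,'cam at',(-np.array(k['R']).T@np.array(k['t'])).round(3),k['fx'])
Z=dict(jig=0,vee_axis=.055,end_stop=.055,bar=.012,strap_knob=.15,strap_hinge=.076,catch=.08,dowel=0,screw_tin=0,offcut=0)
for n,z in Z.items():
    for c in('top','scene'):
        for r in nets.mark_of(c,n)[:2]:
            print(n,c,round(r['confidence'],2),np.round(r['position'],1),atz(c,r['position'],z).round(4))
print(monitor.state())
E
```

```text
scene cam at [-0.088 -0.266  0.776] 614.8730258525464
top cam at [ 0.377 -0.006  0.979] 481.72937639474384
jig top 0.92 [384.1 231.5] [ 0.541  -0.1251  0.    ]
jig scene 0.75 [385.  291.3] [ 0.534  -0.1194  0.    ]
vee_axis top 0.72 [386.1 230.3] [ 0.5342 -0.1223  0.055 ]
vee_axis scene 0.6 [391.7 269.6] [ 0.5351 -0.1257  0.055 ]
end_stop top 0.69 [433.7 238. ] [ 0.5202 -0.2142  0.055 ]
end_stop scene 0.74 [448.7 296.9] [ 0.516  -0.2208  0.055 ]
bar top 0.7 [222.8 255. ] [0.487  0.2024 0.012 ]
bar top 0.4 [292.3 299.5] [0.3996 0.0599 0.012 ]
bar scene 0.88 [193.2 252.4] [0.481  0.2051 0.012 ]
bar scene 0.57 [294.3 346.1] [ 0.3741 -0.0307  0.012 ]
strap_knob top 0.85 [437.8 171.5] [ 0.625  -0.2028  0.15  ]
strap_knob scene 0.61 [460.3 188. ] [ 0.6512 -0.1899  0.15  ]
strap_hinge top 0.67 [423.  209.6] [ 0.5716 -0.1904  0.076 ]
strap_hinge scene 0.6 [435.1 255.4] [ 0.5701 -0.1825  0.076 ]
strap_hinge scene 0.49 [412.5 287. ] [ 0.4963 -0.1685  0.076 ]
catch top 0.71 [413.9 250.1] [ 0.4929 -0.171   0.08  ]
catch top 0.6 [236.5 174. ] [0.6368 0.1683 0.08  ]
catch scene 0.83 [413.5 285.7] 
[... 483 characters left out ...]
, -3.33719446e-01]), 'joint_velocities': array([ 0.00065648,  0.00046719, -0.00074234,  0.0001342 , -0.00065165,
        0.00038641]), 'joint_efforts': array([ 2.54542247e-04, -3.67929375e+01,  3.47453320e+01,  6.93347275e+00,
       -8.16676165e-04,  6.21445380e-06]), 'tcp_pos': array([0.27213108, 0.53472861, 0.23124897]), 'tcp_rot': array([[ 8.91200437e-01, -4.53609723e-01, -1.23952884e-05],
       [-4.53609722e-01, -8.91200433e-01, -9.32988613e-05],
       [ 3.12745843e-05,  8.87706093e-05, -9.99999996e-01]]), 'wrist_force': array([ 0.36651905, -0.3950746 , -0.29012101]), 'wrist_torque': array([-0.00327207,  0.01771523,  0.00560129]), 'finger_force': 0.0, 'grip_width': 1.0037847636930375}
```

View pics/top0.png

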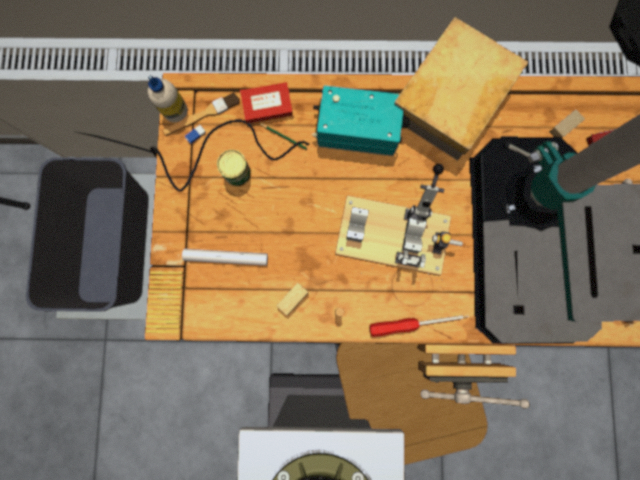

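View pics/scene0.png

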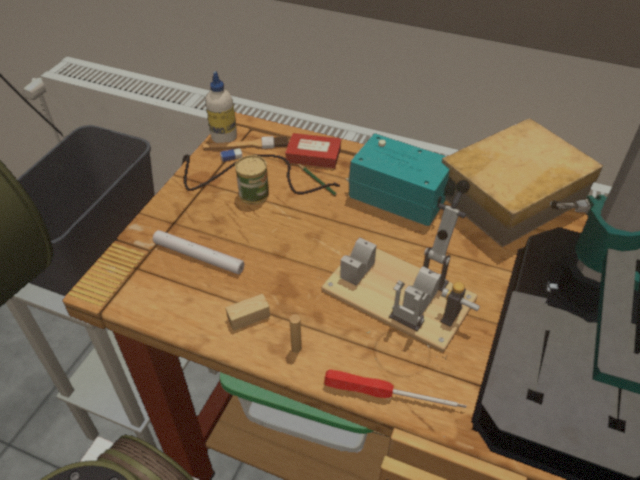

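The top view shows the bar at about (184,256)–(266,259). The jig base lies around (337–450, 199–273) with its stop on the right, and the strap leans back to the knob at (438,170). The dowel is at (338,316) and the off-cut at (293,300). The scene view agrees with this. Next I'll take a closer crop for the jig yaw.

```bash
python3 - <<'E'
import cv2,numpy as np
im=cv2.imread('pics/top0.png'); 
cv2.imwrite('pics/c1.png',cv2.resize(im[155:285,325:475],None,fx=4.5,fy=4.5,interpolation=cv2.INTER_CUBIC))
from h import *
def rect(cam,im,x0,x1,y0,y1):
    hsv=cv2.cvtColor(im,cv2.COLOR_BGR2HSV); m=np.zeros(im.shape[:2],np.uint8)
    m[y0:y1,x0:x1]=((hsv[y0:y1,x0:x1,1]<70)&(hsv[y0:y1,x0:x1,2]>90))*255
    k=max(cv2.findContours(m,0,2)[0],key=cv2.contourArea); r=cv2.minAreaRect(k); return r,cv2.contourArea(k)
for cam,f,b in(('top','top0',(170,280,235,280)),('scene','scene0',(140,255,220,280))):
    r,a=rect(cam,cv2.imread(f'pics/{f}.png'),*b)
    bx=cv2.boxPoints(r); print(r,a)
    # end midpoints
    e=[np.linalg.norm(bx[i]-bx[(i+1)%4]) for i in range(4)]; i=int(np.argmin(e[:2]))
    p=(bx[i]+bx[(i+1)%4])/2; q=(bx[(i+2)%4]+bx[(i+3)%4])/2
    P=atz(cam,p,.014);Q=atz(cam,q,.014); print(P,Q,(P+Q)/2,np.linalg.norm(P-Q),np.arctan2(*(P-Q)[:2]))
E
```

```text
((224.0506591796875, 256.6261291503906), (84.49581909179688, 11.256464004516602), 3.3177809715270996) 850.0
[0.4874455  0.28487144 0.014     ] [0.47960954 0.11405418 0.014     ] [0.48352752 0.19946281 0.014     ] 0.17099689247506272 0.04584122579959151
((197.52366638183594, 251.08409118652344), (94.6768798828125, 13.927227020263672), 20.297569274902344) 1172.5
[0.48936009 0.28994644 0.014     ] [0.48071779 0.11186228 0.014     ] [0.48503894 0.20090436 0.014     ] 0.1782937395165596 0.04849126948949218
```

View pics/c1.png

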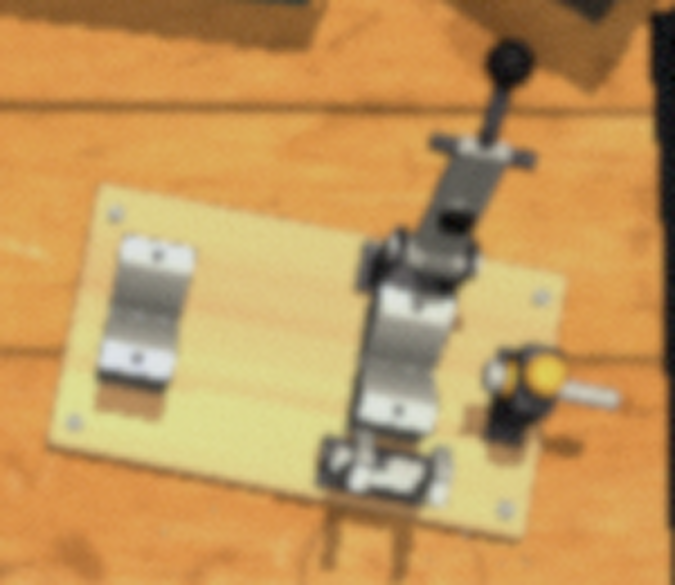

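The crop shows the base-plate corners at crop pixels (103,184), (566,273), (520,540) and (50,445), plus the block tops. I'll fit the jig's pose to these.

```bash
python3 - <<'E'
from h import *
from scipy.optimize import least_squares
J=[(62,89,12),(62,-129,12),(-62,-129,12),(-62,89,12),(-30,73,56),(-30,41,56),(30,73,56),(30,41,56),(-30,-41,56),(-30,-73,56)]
P=[(103,184),(566,273),(520,540),(50,445),(99,372),(170,382),(122,237),(195,243),(360,420),(435,432)]
J=np.array(J)/1e3; P=np.array(P)/4.5+[325,155]-.4
def T(p,X):
    c,s=np.cos(p[2]),np.sin(p[2]); return np.c_[p[0]+c*X[:,0]-s*X[:,1],p[1]+s*X[:,0]+c*X[:,1],X[:,2]]
f=lambda p:(np.array([proj('top',x) for x in T(p,J)])-P).ravel()
r=least_squares(f,[.535,-.12,-.2],loss='soft_l1'); p=r.x; print(p,f(p).reshape(-1,2).round(1).tolist())
cl=lambda a:np.r_[42-115*np.cos(a)+18*np.sin(a)*1, 76+115*np.sin(a)+18*np.cos(a)]
for a in(1.75,1.85,1.95,2.0):
    k=cl(a); W=T(p,np.array([[k[0],-57,k[1]]])/1e3)[0]; print(a,k.round(),W.round(3),np.round(proj('top',W)),np.round(proj('scene',W)))
for n,x in dict(vee=(0,0,55),stop=(0,-104,55),catch=(-38,-57,80),hinge=(42,-57,76),knob0=(-72,-57,94)).items():
    W=T(p,np.array([x])/1e3)[0]; print(n,W.round(4),np.round(proj('top',W),1),np.round(proj('scene',W),1))
E
```

```text
[ 0.53712131 -0.12242289 -0.18196923] [[-1.4, -0.5], [0.8, -0.3], [1.5, 0.0], [-1.0, 0.3], [-0.2, -0.7], [0.2, 0.2], [0.4, -0.4], [0.2, 1.3], [-0.1, -0.1], [-0.4, 0.4]]
1.75 [ 80. 186.] [ 0.606 -0.193  0.186] [437. 176.] [459. 189.]
1.85 [ 91. 182.] [ 0.616 -0.195  0.182] [438. 171.] [462. 187.]
1.95 [101. 176.] [ 0.626 -0.197  0.176] [438. 166.] [464. 186.]
2.0 [106. 173.] [ 0.631 -0.198  0.173] [438. 164.] [465. 186.]
vee [ 0.5371 -0.1224  0.055 ] [386.1 228.8] [390.1 268.1]
stop [ 0.5183 -0.2247  0.055 ] [439.2 239. ] [451.6 296.6]
catch [ 0.4894 -0.1716  0.08  ] [414.3 251.9] [413.5 289.2]
hinge [ 0.5681 -0.1861  0.076 ] [420.8 211.3] [437.1 256.9]
knob0 [ 0.456  -0.1655  0.094 ] [412.6 269.1] [403.6 298.7]
```

The jig comes out at about (0.537, -0.1225) with yaw -0.182, and the bar at (0.484, 0.200) with yaw -0.047. Both match the networks and the stated sizes. I'll move over the bar.

Emit:
apply_moves(translation=[[27,-41,-14],[53,-82,-28],[80,-123,-42],[106,-164,-56],[132,-204,-70],[159,-245,-84],[185,-286,-98],[212,-327,-110],[212,-327,-130],[212,-327,-130]], turn=[-0.145,-0.29,-0.435,-0.58,-0.725,-0.87,-1.01,-1.147,-1.147,-1.147], fingers=70, grip_force=40)

```text
clock: 2.35
tcp_pos: [0.4835, 0.2067, 0.0997]
tcp_rot: [[-0.048, -0.999, -0.003], [-0.999, 0.048, -0.002], [0.002, 0.003, -1.0]]
wrist_force: [0.3, 0.1, 0.1]
grip_width: 0.819
finger_force: 0.0
```

Emit:
apply_moves(translation=[[0,1,-45],[0,1,-80],[0,1,-96],[0,1,-96]], turn=[0,0,0,0])

```text
clock: 2.85
tcp_pos: [0.484, 0.2089, 0.0054]
tcp_rot: [[-0.046, -0.999, -0.0], [-0.999, 0.046, -0.001], [0.001, 0.0, -1.0]]
wrist_force: [-0.5, 0.9, 1.1]
grip_width: 0.819
finger_force: 0.0
```

Emit:
apply_moves(translation=[[0,0,0],[0,0,0],[0,0,0],[0,0,0],[0,0,0]], turn=[0,0,0,0,0], fingers=10)

```text
clock: 3.48
tcp_pos: [0.4849, 0.2092, 0.0067]
tcp_rot: [[-0.047, -0.999, 0.002], [-0.999, 0.047, 0.001], [-0.001, -0.002, -1.0]]
wrist_force: [-2.2, 0.3, 6.0]
grip_width: 0.259
finger_force: 39.4
```

Emit:
apply_moves(translation=[[0,0,40],[0,0,90],[10,-30,126],[20,-80,130],[30,-135,130],[40,-190,130],[50,-240,130],[57,-280,130],[57,-300,130],[57,-307,130],[57,-307,130]], turn=[0,0,0,-0.03,-0.06,-0.09,-0.12,-0.135,-0.135,-0.135,-0.135])

```text
clock: 4.85
tcp_pos: [0.5408, -0.0982, 0.1347]
tcp_rot: [[-0.182, -0.983, -0.001], [-0.983, 0.182, 0.0], [-0.0, 0.001, -1.0]]
wrist_force: [0.8, 0.3, -2.7]
grip_width: 0.265
finger_force: 40.0
```

```bash
python3 - <<'E'
from h import *
im=save('top','t1.png'); im2=save('scene','s1.png')
s=monitor.state(); print(s['tcp_pos'],s['wrist_force'],s['grip_width'])
a=cv2.resize(im[150:290,320:480],None,fx=2.5,fy=2.5,interpolation=2);b=cv2.resize(im2[150:360,300:500],None,fx=1.9,fy=1.667,interpolation=2)
cv2.imwrite('pics/m1.png',np.hstack([a,b[:350]])[:,:,::-1])
E
```

```text
[ 0.54105427 -0.09755907  0.1350471 ] [ 0.04694593 -0.06512163 -2.00847097] 0.26202538711341006
```

View pics/m1.png

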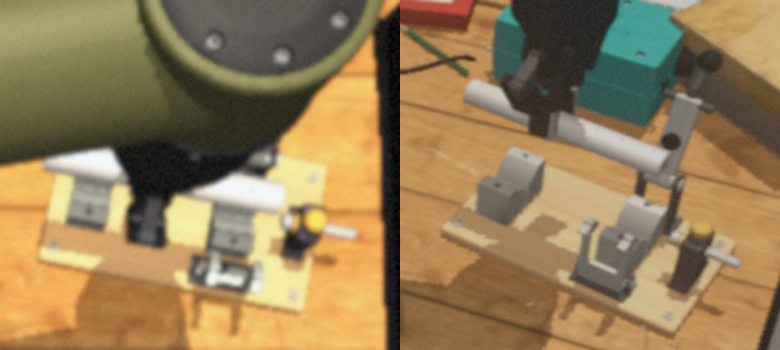

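The bar is held parallel above the jig. Its right end is at about (433,229) in the top image. I'll check that, then lower.

```bash
python3 - <<'E'
from h import *
o=np.array([.5365,-.1228]);y=np.array([.181,.9835]);x=np.array([.9835,-.181])
for c,p in(('top',(432.6,228.6)),('top',(338.5,213)),('scene',(300+663/1.9,150+156/1.667)),('scene',(300+470/1.9,150+94/1.667))):
    W=atz(c,p,.141)[:2]-o; print(c,(W@x).round(4),(W@y).round(4))
E
```

```text
top 0.0001 -0.0717
top -0.0042 0.0961
scene 0.1696 -0.3153
scene 0.1673 -0.1694
```

Emit:
apply_moves(translation=[[0,0,-30],[0,0,-55],[0,0,-68],[0,0,-74],[0,0,-74]], turn=[0,0,0,0,0])

```text
clock: 5.58
tcp_pos: [0.5414, -0.0981, 0.0617]
tcp_rot: [[-0.181, -0.984, 0.0], [-0.984, 0.181, -0.0], [0.0, -0.0, -1.0]]
wrist_force: [-0.3, 0.0, -2.0]
grip_width: 0.26
finger_force: 40.0
```

Emit:
apply_moves(translation=[[0,2,-5],[0,2,-8],[0,2,-10],[0,2,-11],[0,2,-12],[0,2,-13],[0,2,-13]], turn=[0,0,0,0,0,0,0])

```text
clock: 6.45
tcp_pos: [0.5427, -0.0966, 0.0502]
tcp_rot: [[-0.181, -0.984, 0.004], [-0.984, 0.181, -0.001], [-0.0, -0.004, -1.0]]
wrist_force: [1.9, -0.8, 5.4]
grip_width: 0.258
finger_force: 40.8
```

```bash
python3 - <<'E'
from h import *
s=monitor.state(); print(s['tcp_pos'],s['wrist_force'],s['wrist_torque'],s['grip_width'])
E
```

```text
[ 0.54270306 -0.09656263  0.05024583] [ 1.91355779 -0.79269388  5.37089988] [-0.12943409 -0.72359784 -0.09004338] 0.25822629205675157
```

The bar is seated in the V. I'll release so it self-centres, shift slightly in +x, and re-grip lightly.

Emit:
apply_moves(translation=[[0,0,0],[0,0,0],[1.5,0,2],[1.5,0,2]], turn=[0,0,0,0], fingers=40)

```text
clock: 6.95
tcp_pos: [0.5427, -0.0963, 0.0503]
tcp_rot: [[-0.181, -0.983, -0.0], [-0.983, 0.181, -0.0], [0.0, 0.0, -1.0]]
wrist_force: [-0.2, -1.0, 0.1]
grip_width: 0.468
finger_force: 0.0
```

Emit:
apply_moves(translation=[[0,0,0],[0,0,0],[0,0,0],[0,0,0]], turn=[0,0,0,0], fingers=15, grip_force=20)

```text
clock: 7.45
tcp_pos: [0.5432, -0.0963, 0.0506]
tcp_rot: [[-0.181, -0.983, 0.001], [-0.983, 0.181, -0.0], [-0.0, -0.001, -1.0]]
wrist_force: [4.7, -1.8, -0.8]
grip_width: 0.266
finger_force: 22.5
```

```bash
python3 - <<'E'
from h import *
s=monitor.state(); print(s['tcp_pos'],s['wrist_force'],s['wrist_torque'],s['grip_width'])
im=save('top','t2.png'); im2=save('scene','s2.png')
a=cv2.resize(im[150:290,320:480],None,fx=2.5,fy=2.5,interpolation=2);b=cv2.resize(im2[190:330,320:480],None,fx=2.5,fy=2.5,interpolation=2)
cv2.imwrite('pics/m2.png',np.hstack([a,b])[:,:,::-1])
E
```

```text
[ 0.54323426 -0.09632776  0.05058247] [ 4.69558519 -1.80964017 -0.83590405] [-0.39621475 -1.73513789 -0.02010297] 0.2663599324055387
```

View pics/m2.png

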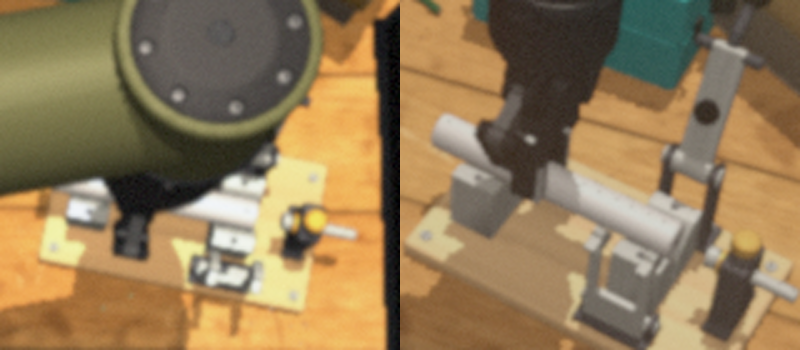

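The bar lies in both Vs, about 20 mm short of the pin button. I'll slide it towards the stop.

Emit:
apply_moves(translation=[[1.5,0,0],[1.3,-1.5,0],[0.9,-3.5,0],[0.5,-5.5,0],[0.1,-7.5,0],[-0.2,-9,0],[-0.4,-10.5,0],[-0.6,-11.5,0],[-0.6,-11.5,0]], turn=[0,0,0,0,0,0,0,0,0])

```text
clock: 8.68
tcp_pos: [0.5416, -0.1064, 0.0504]
tcp_rot: [[-0.181, -0.984, -0.001], [-0.984, 0.181, 0.002], [-0.002, 0.001, -1.0]]
wrist_force: [-2.3, 6.6, 4.9]
grip_width: 0.271
finger_force: 23.1
```

Emit:
apply_moves(translation=[[-0.7,0,1.5],[-0.7,0,1.5]], turn=[0,0])

```text
clock: 8.93
tcp_pos: [0.5407, -0.1078, 0.0511]
tcp_rot: [[-0.181, -0.983, -0.002], [-0.983, 0.181, 0.0], [0.0, 0.002, -1.0]]
wrist_force: [1.6, 0.8, -2.1]
grip_width: 0.268
finger_force: 22.4
```

Emit:
apply_moves(translation=[[-0.2,-1,0],[-0.2,-1,0],[-0.2,-1,0]], turn=[0,0,0])

```text
clock: 9.3
tcp_pos: [0.5408, -0.1089, 0.0514]
tcp_rot: [[-0.181, -0.983, -0.001], [-0.983, 0.181, -0.0], [0.0, 0.001, -1.0]]
wrist_force: [-0.3, 0.5, -2.4]
grip_width: 0.266
finger_force: 22.3
```

Emit:
apply_moves(translation=[[-0.2,-1,-0.7],[-0.4,-2,-0.7],[-0.5,-3,-0.7],[-0.7,-4,-0.7],[-0.7,-4,-0.7]], turn=[0,0,0,0,0])

```text
clock: 9.93
tcp_pos: [0.5404, -0.1129, 0.0511]
tcp_rot: [[-0.181, -0.983, -0.0], [-0.983, 0.181, -0.0], [0.0, 0.0, -1.0]]
wrist_force: [0.1, 0.7, -1.9]
grip_width: 0.269
finger_force: 22.3
```

Emit:
apply_moves(translation=[[-0.2,-1,0],[-0.4,-2,0],[-0.5,-3,0],[-0.5,-3,0]], turn=[0,0,0,0])

```text
clock: 10.42
tcp_pos: [0.5399, -0.1159, 0.0511]
tcp_rot: [[-0.181, -0.983, -0.0], [-0.983, 0.181, -0.0], [0.0, 0.0, -1.0]]
wrist_force: [0.4, -0.7, -3.0]
grip_width: 0.269
finger_force: 22.3
```

Emit:
apply_moves(translation=[[0,0,-1.5],[-0.2,-1,-1.5],[-0.4,-2,-1.5],[-0.4,-2,-1.5]], turn=[0,0,0,0])

```text
clock: 10.92
tcp_pos: [0.5397, -0.1168, 0.0505]
tcp_rot: [[-0.18, -0.984, 0.001], [-0.984, 0.18, 0.001], [-0.001, -0.0, -1.0]]
wrist_force: [-3.7, 5.2, 3.9]
grip_width: 0.27
finger_force: 22.9
```

Emit:
apply_moves(translation=[[-0.2,-1,0],[-0.4,-2,0],[-0.4,-2,0]], turn=[0,0,0])

```text
clock: 11.3
tcp_pos: [0.5397, -0.117, 0.0504]
tcp_rot: [[-0.18, -0.984, 0.001], [-0.984, 0.18, 0.004], [-0.004, -0.001, -1.0]]
wrist_force: [-3.9, 12.8, 5.4]
grip_width: 0.268
finger_force: 23.1
```

Emit:
apply_moves(translation=[[-0.4,0,1],[-0.4,0,1],[-0.4,0,1],[-0.4,0,1]], turn=[0,0,0,0])

```text
clock: 11.8
tcp_pos: [0.5397, -0.117, 0.0506]
tcp_rot: [[-0.18, -0.984, 0.002], [-0.984, 0.18, 0.004], [-0.005, -0.001, -1.0]]
wrist_force: [-0.8, 11.7, -0.1]
grip_width: 0.266
finger_force: 22.5
```

```bash
python3 - <<'E'
from h import *
s=monitor.state(); print(s['tcp_pos'],s['wrist_force'],s['wrist_torque'],s['grip_width'])
im=save('top','t3.png'); im2=save('scene','s3.png')
a=cv2.resize(im[190:270,400:490],None,fx=4.4,fy=4.4,interpolation=2);b=cv2.resize(im2[240:320,390:480],None,fx=4.4,fy=4.4,interpolation=2)
cv2.imwrite('pics/m3.png',np.hstack([a,b])[:,:,::-1])
E
```

```text
[ 0.53965227 -0.11704385  0.05056331] [-0.82197598 11.66880556 -0.14215258] [ 3.70266179 -0.11419531 -0.10770626] 0.2656908873723925
```

View pics/m3.png

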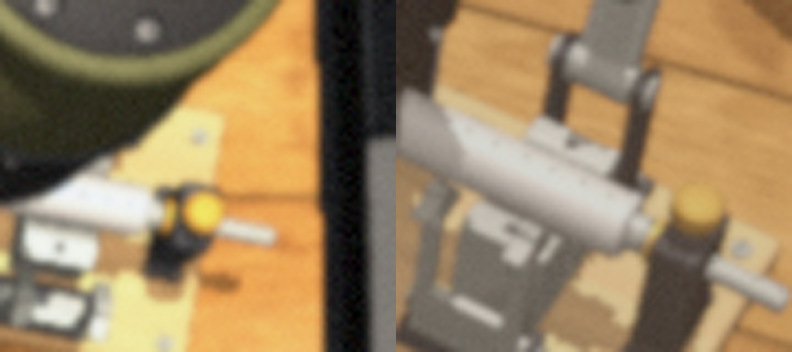

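The bar end sits on the pin button at about 11 N, held for more than 0.2 s. I'll ease off and release. I'll also work out the strap angle and check the boxes near its sweep.

Emit:
apply_moves(translation=[[0.3,1.5,0],[0.3,1.5,0]], turn=[0,0])

```text
clock: 12.15
tcp_pos: [0.5396, -0.117, 0.0506]
tcp_rot: [[-0.18, -0.984, 0.001], [-0.984, 0.18, 0.002], [-0.002, -0.001, -1.0]]
wrist_force: [-0.2, 6.8, -0.9]
grip_width: 0.268
finger_force: 22.4
```

Emit:
apply_moves(translation=[[0,0,0],[0,0,0],[0,0,0],[0,0,30],[0,0,80],[0,0,135],[0,0,190],[0,0,210]], turn=[0,0,0,0,0,0,0,0], fingers=42)

```text
clock: 13.15
tcp_pos: [0.5398, -0.1189, 0.2652]
tcp_rot: [[-0.181, -0.983, 0.006], [-0.983, 0.181, -0.001], [-0.0, -0.006, -1.0]]
wrist_force: [0.8, -0.9, -0.2]
grip_width: 0.492
finger_force: 0.0
```

```bash
python3 - <<'E'
from h import *
print(atz('scene',(508,240),0), atz('top',(459,157),0))
for z in(.06,.09,.12,.15): print(z,atz('scene',(513,213),z).round(3),atz('top',(462,143),z).round(3))
for z in(.05,.08,.1): print(z,'teal',atz('scene',(437,190),z).round(3),atz('top',(398,140),z).round(3))
s=monitor.state(); print(s['tcp_pos'],s['wrist_force'])
for c in('scene','top'):
    save(c,c+'4.png'); print(nets.mark_of(c,'strap_knob')[:1],nets.mark_of(c,'bar')[:1])
o=np.array([.5365,-.1228]);y=np.array([.181,.9835]);x=np.array([.9835,-.181])
for a in np.arange(1.7,2.1,.05):
    k=np.r_[42-115*np.cos(a)+18*np.sin(a),76+115*np.sin(a)+18*np.cos(a)]/1e3
    W=np.r_[o+x*k[0]-y*.057,k[1]]; print(a.round(2),np.round(proj('scene',W)),np.round(proj('top',W)))
E
```

```text
[ 0.72528166 -0.28112013  0.        ] [ 0.70180096 -0.28364965  0.        ]
0.06 [ 0.729 -0.276  0.06 ] [ 0.711 -0.273  0.06 ]
0.09 [ 0.694 -0.275  0.09 ] [ 0.7   -0.265  0.09 ]
0.12 [ 0.66  -0.275  0.12 ] [ 0.689 -0.256  0.12 ]
0.15 [ 0.626 -0.275  0.15 ] [ 0.678 -0.247  0.15 ]
0.05 teal [ 0.748 -0.141  0.05 ] [ 0.719 -0.148  0.05 ]
0.08 teal [ 0.714 -0.146  0.08 ] [ 0.708 -0.144  0.08 ]
0.1 teal [ 0.691 -0.15   0.1  ] [ 0.701 -0.141  0.1  ]
[ 0.53984471 -0.11890195  0.26522264] [ 0.76434237 -0.86053817 -0.19705173]
[{'position': [462.2, 190.2], 'confidence': 0.6}] [{'position': [389.2, 267.5], 'confidence': 0.88}]
[] [{'position': [412.3, 250.8], 'confidence': 0.68}]
1.7 [458. 191.] [437. 180.]
1.75 [459. 189.] [437. 177.]
1.8 [460. 188.] [438. 174.]
1.85 [462. 188.] [438. 171.]
1.9 [463. 187.] [438. 169.]
1.95 [464. 186.] [438. 167.]
2.0 [465. 186.] [438. 164.]
2.05 [466. 186.] [438. 162.]
2.1 [467. 186.] [438. 161.]
```

View pics/scene4.png

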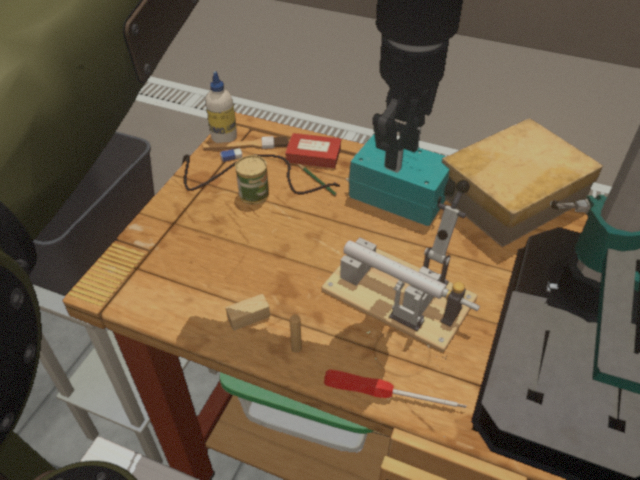

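The scene view shows the bar in both Vs at the stop, the boxes only about 90 mm high, and the strap at roughly 1.85 rad. I'll go round behind the knob with the fingers shut.

Emit:
apply_moves(translation=[[30,-20,0],[65,-45,0],[95,-68,0],[116,-84,0],[116,-84,-30],[116,-84,-70],[116,-84,-100],[116,-84,-108],[116,-84,-108]], turn=[0,0,0,0,0,0,0,0,0], fingers=0)

```text
clock: 14.58
tcp_pos: [0.6548, -0.2024, 0.1523]
tcp_rot: [[-0.181, -0.983, -0.001], [-0.983, 0.181, -0.0], [0.001, 0.001, -1.0]]
wrist_force: [0.8, 0.1, 0.8]
grip_width: 0.002
finger_force: 0.0
```

Emit:
apply_moves(translation=[[-12,2,0],[-24,4,0],[-35,6,0],[-47,9,0],[-59,11,0],[-71,13,0],[-83,15,0],[-94,17,0],[-106,20,0],[-118,22,0],[-130,24,0],[-142,26,0]], turn=[0,0,0,0,0,0,0,0,0,0,0,0])

```text
clock: 16.08
tcp_pos: [0.5121, -0.1762, 0.1523]
tcp_rot: [[-0.181, -0.983, -0.001], [-0.983, 0.181, -0.0], [0.0, 0.001, -1.0]]
wrist_force: [-0.4, 0.9, 0.5]
grip_width: 0.006
finger_force: 0.1
```

```bash
python3 - <<'E'
from h import *
for c in('scene','top'):
    im=save(c,c+'5.png'); print(nets.mark_of(c,'strap_knob')[:2])
s=monitor.state(); print(s['wrist_force'])
o=np.array([.5365,-.1228]);y=np.array([.181,.9835]);x=np.array([.9835,-.181])
for a in (0,.15,.4,.6,.7,.8,1,1.2,1.4):
    k=np.r_[42-115*np.cos(a)+18*np.sin(a),76+115*np.sin(a)+18*np.cos(a)]/1e3
    W=np.r_[o+x*k[0]-y*.057,k[1]]; print(a,W.round(3),np.round(proj('scene',W)),np.round(proj('top',W)))
E
```

```text
[{'position': [417.7, 254.1], 'confidence': 0.79}]
[{'position': [423.5, 252.4], 'confidence': 0.59}]
[-0.28977509 -0.50196474 -0.75777132]
0 [ 0.454 -0.166  0.094] [403. 300.] [413. 270.]
0.15 [ 0.458 -0.166  0.111] [406. 290.] [415. 267.]
0.4 [ 0.47  -0.169  0.137] [412. 272.] [419. 259.]
0.6 [ 0.484 -0.171  0.156] [418. 257.] [422. 250.]
0.7 [ 0.492 -0.173  0.164] [422. 249.] [424. 244.]
0.8 [ 0.501 -0.174  0.171] [425. 241.] [426. 238.]
1 [ 0.521 -0.178  0.182] [433. 226.] [429. 226.]
1.2 [ 0.543 -0.182  0.19 ] [441. 213.] [432. 212.]
1.4 [ 0.566 -0.186  0.192] [448. 202.] [434. 198.]
```

Emit:
apply_moves(translation=[[-10,2,0],[-20,4,0],[-26,5,0],[-26,5,20],[-26,5,40]], turn=[0,0,0,0,0])

```text
clock: 16.9
tcp_pos: [0.4873, -0.1715, 0.1948]
tcp_rot: [[-0.181, -0.983, 0.001], [-0.983, 0.181, -0.001], [0.0, -0.001, -1.0]]
wrist_force: [-0.2, 0.0, -0.2]
grip_width: 0.001
finger_force: 0.0
```

```bash
python3 - <<'E'
from h import *
ims=[]
for c in('scene','top'):
    im=save(c,c+'6.png'); print(nets.mark_of(c,'strap_knob')[:2]); ims.append(im)
s=monitor.state(); print(s['wrist_force'],s['tcp_pos'])
a=cv2.resize(ims[0][200:340,340:500],None,fx=2.5,fy=2.5,interpolation=2);b=cv2.resize(ims[1][180:320,340:500],None,fx=2.5,fy=2.5,interpolation=2)
cv2.imwrite('pics/m6.png',np.hstack([a,b])[:,:,::-1])
E
```

```text
[{'position': [409.2, 280.3], 'confidence': 0.61}]
[{'position': [413.8, 262.3], 'confidence': 0.59}]
[-0.02975538  0.04333666 -0.89042187] [ 0.48758865 -0.17124287  0.19366204]
```

View pics/m6.png

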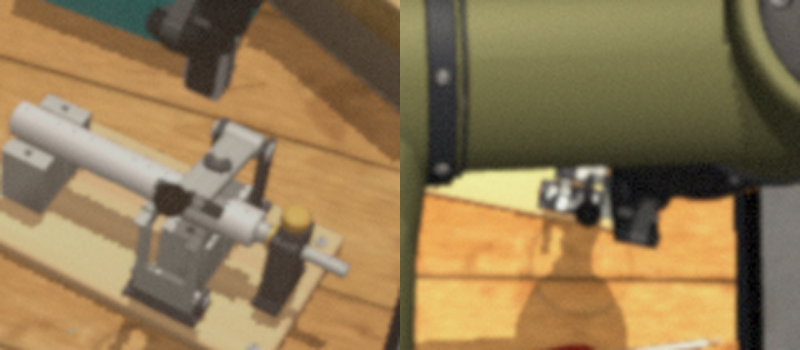

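The strap now lies forward with its knob at about (408,279) in the scene view, resting on the catch. I'll go above the knob and press down.

Emit:
apply_moves(translation=[[-36,6,0],[-36,6,-25],[-36,6,-45],[-36,6,-55],[-36,6,-60],[-36,6,-65],[-36,6,-65]], turn=[0,0,0,0,0,0,0])

```text
clock: 17.98
tcp_pos: [0.4511, -0.1653, 0.1275]
tcp_rot: [[-0.181, -0.983, -0.0], [-0.983, 0.181, -0.0], [0.0, 0.0, -1.0]]
wrist_force: [0.9, 0.2, -0.7]
grip_width: -0.004
finger_force: 0.0
```

```bash
python3 - <<'E'
from h import *
for c in('scene','top'):
    im=save(c,c+'7.png'); print(nets.mark_of(c,'strap_knob')[:2])
s=monitor.state(); print(s['wrist_force'],s['tcp_pos'])
E
```

```text
[]
[]
[-0.43118707  0.14168468  0.28380513] [ 0.45123969 -0.16531993  0.1280009 ]
```

Emit:
apply_moves(translation=[[0,0,-3],[0,0,-6],[0,0,-8],[0,0,-10],[0,0,-10]], turn=[0,0,0,0,0])

```text
clock: 18.8
tcp_pos: [0.451, -0.1654, 0.1183]
tcp_rot: [[-0.181, -0.984, 0.0], [-0.984, 0.181, -0.0], [0.0, -0.0, -1.0]]
wrist_force: [-2.2, 0.9, 4.9]
grip_width: -0.0
finger_force: 2.5
```

Emit:
apply_moves(translation=[[0,0,-2],[0,0,-4],[0,0,-6],[0,0,-6]], turn=[0,0,0,0])

```text
clock: 19.3
tcp_pos: [0.4506, -0.1654, 0.1115]
tcp_rot: [[-0.181, -0.983, -0.001], [-0.983, 0.181, -0.0], [0.0, 0.001, -1.0]]
wrist_force: [-2.0, 0.6, 3.2]
grip_width: 0.0
finger_force: 1.1
```

Emit:
apply_moves(translation=[[0,0,-2],[0,0,-4],[0,0,-6],[0,0,-6]], turn=[0,0,0,0])

```text
clock: 19.8
tcp_pos: [0.451, -0.1653, 0.1054]
tcp_rot: [[-0.181, -0.983, -0.0], [-0.983, 0.181, -0.0], [0.0, 0.0, -1.0]]
wrist_force: [-1.6, -0.1, 3.2]
grip_width: -0.001
finger_force: 1.3
```

Emit:
apply_moves(translation=[[0,0,-2],[0,0,-3],[0,0,-3]], turn=[0,0,0])

```text
clock: 20.18
tcp_pos: [0.4508, -0.1653, 0.1031]
tcp_rot: [[-0.181, -0.983, -0.0], [-0.983, 0.181, -0.0], [0.0, 0.0, -1.0]]
wrist_force: [-4.5, 1.1, 7.6]
grip_width: 0.002
finger_force: 3.4
```

Emit:
apply_moves(translation=[[0,0,20],[0,0,30],[6,-1,30],[6,-1,30]], turn=[0,0,0,0])

```text
clock: 20.68
tcp_pos: [0.4571, -0.1661, 0.1315]
tcp_rot: [[-0.181, -0.983, -0.001], [-0.983, 0.181, 0.0], [-0.0, 0.001, -1.0]]
wrist_force: [0.1, -0.2, -1.1]
grip_width: -0.001
finger_force: 0.0
```

Emit:
apply_moves(translation=[[0,0,-8],[0,0,-14],[0,0,-18],[0,0,-21],[0,0,-23],[0,0,-23]], turn=[0,0,0,0,0,0])

```text
clock: 21.42
tcp_pos: [0.457, -0.1663, 0.1095]
tcp_rot: [[-0.181, -0.983, -0.0], [-0.983, 0.181, -0.0], [0.0, 0.0, -1.0]]
wrist_force: [0.1, -0.4, -0.6]
grip_width: -0.004
finger_force: 0.0
```

Emit:
apply_moves(translation=[[0,0,-2],[0,0,-4],[0,0,-6],[0,0,-6]], turn=[0,0,0,0])

```text
clock: 21.92
tcp_pos: [0.4569, -0.1663, 0.1043]
tcp_rot: [[-0.181, -0.984, -0.0], [-0.984, 0.181, -0.0], [0.0, 0.0, -1.0]]
wrist_force: [-3.7, 2.2, 4.7]
grip_width: 0.002
finger_force: 2.6
```

Emit:
apply_moves(translation=[[0,0,-2],[0,0,-3],[0,0,-4],[0,0,-4]], turn=[0,0,0,0])

```text
clock: 22.42
tcp_pos: [0.4567, -0.1664, 0.1008]
tcp_rot: [[-0.181, -0.984, -0.0], [-0.984, 0.181, -0.001], [0.001, 0.0, -1.0]]
wrist_force: [-5.1, 2.7, 7.9]
grip_width: 0.001
finger_force: 3.7
```

Emit:
apply_moves(translation=[[0,0,-1.5],[0,0,-1.5],[0,0,-1.5]], turn=[0,0,0])

```text
clock: 22.8
tcp_pos: [0.4566, -0.1665, 0.1001]
tcp_rot: [[-0.181, -0.984, -0.0], [-0.984, 0.181, -0.001], [0.001, 0.0, -1.0]]
wrist_force: [-8.2, 2.8, 11.5]
grip_width: -0.002
finger_force: 6.1
```

Emit:
apply_moves(translation=[[0,0,40],[-10,20,100],[-20,60,140],[-30,110,160],[-40,160,160],[-40,160,160]], turn=[0,0,0,0,0,0])

```text
clock: 23.55
tcp_pos: [0.4167, -0.0035, 0.2583]
tcp_rot: [[-0.175, -0.984, 0.001], [-0.984, 0.175, 0.001], [-0.001, -0.001, -1.0]]
wrist_force: [-0.1, -0.6, 0.4]
grip_width: 0.004
finger_force: 0.0
```

```bash
python3 - <<'E'
from h import *
ims=[]
for c in('scene','top'):
    im=save(c,c+'8.png'); print(nets.mark_of(c,'strap_knob')[:2],nets.mark_of(c,'bar')[:1]); ims.append(im)
s=monitor.state(); print(s['wrist_force'],s['tcp_pos'])
a=cv2.resize(ims[0][220:350,350:480],None,fx=3,fy=3,interpolation=2);b=cv2.resize(ims[1][170:300,340:470],None,fx=3,fy=3,interpolation=2)
cv2.imwrite('pics/m8.png',np.hstack([a,b])[:,:,::-1])
E
```

```text
[{'position': [403.7, 300.0], 'confidence': 0.94}] [{'position': [390.7, 268.9], 'confidence': 0.85}]
[{'position': [409.8, 273.4], 'confidence': 0.7}, {'position': [385.3, 230.2], 'confidence': 0.22}] [{'position': [390.2, 226.2], 'confidence': 0.65}]
[ 0.45573987 -0.12756134 -0.23944783] [ 0.41713218 -0.00726761  0.2578137 ]
```

View pics/m8.png

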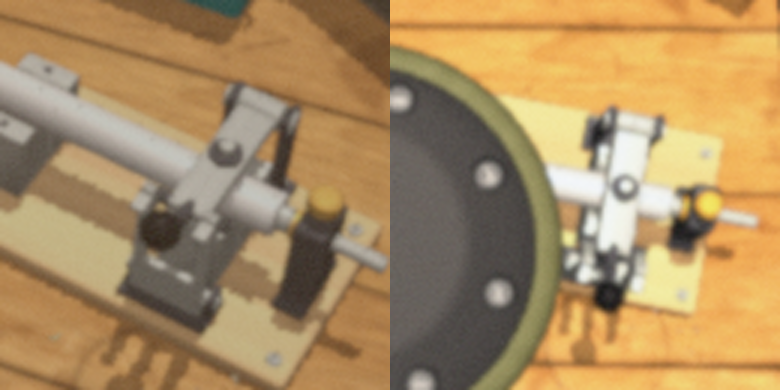

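The knob is at (404,300) in the scene view, where a closed strap is predicted to be at (403,300). The strap lies level under the hooks, and the bar end is still on the pin. I'll hand in.

```bash
python3 -c "
from h import *
print(manip.finish_job())"
```

```text
the job is handed in; nothing more can be done
None
```

The job is handed in: the bar is in both Vs against the stop (pushed at about 11 N, under the 25 N slip limit), the strap looks latched from the pictures, and no bystander was touched; the hand-in returned no verdict.

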